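# Feel along a sprung guide strip

## Task

Check that the bent white guide strip runs smoothly on its springs: with the gripper closed, touch down on the strip's end beside the metal stop block, and stroke the fingertips along the top, round the bend, to the plain end, then take the hand away. Come low over the strip only at that first end, and from there keep it pushed part-way down on its springs the whole way, lightly, never down to its stops and never lifting off between the ends. Only touch it: do not shift or lift the unit, and leave the loose parts round it alone.

Things in the scene. Friction and masses are not known exactly. Their poses are not given: they have to be found in the camera images.
- guide_unit: loose 3 kg steel unit: dark flat base 56 mm wide, 10 mm thick, bent like the white strip it carries on springs. Origin on the trolley top under its middle. y points from the plain end to the stop block along the first straight part, x to the side the strip bends to, z up
- stop_top (a point): middle of the top of the aluminium stop block at the strip's first end: 44 mm across the strip, 16 mm thick, top 64 mm above the trolley top, 8 mm clear of the strip
- plain_end (a point): the plain rounded far end of the white plastic strip, at its top. The strip is 24 mm wide, 14 mm thick, 250 mm long along its centre line; from the stop block it runs straight for 90 mm, bends to the left (as one goes) by 45 degrees at 100 mm radius, then runs straight
- strip (a joint): how far the strip is pushed down, m: 0 at rest, 0.012 at the bottom. It stays level wherever it is pushed; about 1.2 N starts it moving, then 0.35 N per mm, so about 3 N at 5 mm; it springs back when released
- line_1 (a point): point on the strip's top, in the middle of its width, strip at rest (50 mm above the trolley top); number 1 of 5 along the strip's centre line, 35 mm along it from its end beside the stop block
- line_2 (a point): point on the strip's top, in the middle of its width, strip at rest (50 mm above the trolley top); number 2 of 5 along the strip's centre line, 80 mm along it from its end beside the stop block
- line_3 (a point): point on the strip's top, in the middle of its width, strip at rest (50 mm above the trolley top); number 3 of 5 along the strip's centre line, 125 mm along it from its end beside the stop block
- line_4 (a point): point on the strip's top, in the middle of its width, strip at rest (50 mm above the trolley top); number 4 of 5 along the strip's centre line, 170 mm along it from its end beside the stop block
- line_5 (a point): point on the strip's top, in the middle of its width, strip at rest (50 mm above the trolley top); number 5 of 5 along the strip's centre line, 215 mm along it from its end beside the stop block
- nut: loose hexagon nut, 24x27x13 mm; a bystander, its origin under its middle
- bearing: loose ball bearing lying flat, 47 mm across, 14 mm high; a bystander, its origin under its middle
- nylon_block: loose white nylon block 24x50x24 mm; a bystander, its origin under its middle
- fork_bracket: loose upright steel fork bracket with a small roller, 60x82x97 mm; a bystander, its origin under its middle
- sleeve: loose blue roller sleeve lying on its side, 57x74x52 mm; a bystander, its origin under its middle

How it is judged:
By the outcome, as a careful person would: the job done as asked, in the order asked, and still so for the second after the job is handed in, with the robot touching nothing.
It also fails if it takes over 45 s, if anything falls off the work surface, if the arm or the gripper's body presses on something with over 40 N, if the wrist force passes 120 N, or if a joint passes its speed limit or range.

## Robot

A 6-joint arm with a two-finger parallel gripper is mounted at the origin on a cart in front of the work surface, level with it; the furniture and walls round the work are solid. World frame = base frame: x ahead of the robot, y to its left, z up, the work surface at z = 0. Lengths are in m, angles in rad, forces in N, time in s.
With the tool pointing down it reaches from about 0.425 to 0.95 m from the base axis. Payload 3.5 kg.
Tool frame: the origin (TCP) lies at the very end of the fingers, on their centre line; the grasp point (between the pads) lies ctrl.grip_point_offset behind it (ctrl.grip_point_offset is the distance from the TCP to the grasp point, in m); z points along the fingers, y is the direction in which the jaws open and shut (so a half turn about z gives the same grasp; the last joint's range is limited). The gripper opens to 85 mm and grips with 20 to 120 N. Pads are 22 mm wide; open, the fingers measure 114 mm over their backs; the gripper's body (76 mm by 85 mm) begins 54 mm behind the grasp point. The pads swing forward as they close: fully open they stand 13 mm farther back than shut.
Start: joints at [1.037, 0.286, 1.577, -0, 1.279, -0.15], TCP at [0.253, 0.626, 0.231] pointing down, gripper open.
Joint ranges: [-2.77, 2.77], [-0.9, 2.22], [0.21, 2.48], [-1.53, 4.67], [0.24, 2.81], [-2.84, 2.84]. Speed limits (rad/s): [2.79, 2.79, 3.14, 3.14, 3.14, 3.14].

## Interface

Orientations are given as a unit quaternion [x, y, z, w].
In Python, from plant import telemetry, imaging, ticket, finder, ctrl gives the robot as it stands. The module is installed in compiled form; this text tells all that it offers.
- The arm moves only by the shell command python3 -m crank 'ROWS' [FORCE]. ROWS is JSON, a list of rows, each a list of 7 numbers: the shift along the tool's x, y, z scaled (see below), then the turn, a rotation vector about the tool's x, y, z scaled (see below), then the opening, from 0 (shut) to 1 (fully open). A call has 1 to 12 rows; each row is the pose to reach, as a shift and turn from the pose commanded when the call began, along the tool's axes at that moment; what a row does not reach only later rows make up. The controller multiplies each number of a shift by 0.15 m and each number of a turn by 90 degrees. A row lasts 1/10 s, in which the tool goes at most 50 mm and 8.59 degrees, less where a joint would pass 70% of its speed; a pose out of reach is approached as far as the arm can. A call with a number of a shift or a turn outside -1 to 1 is refused whole. A call with a gripper value outside its range is refused whole. The fingers move at their own pace and stop on an object; FORCE is the grip in N (left out, the last holds). Time passes only in rows, so rows that repeat a pose let the fingers close. It gives the time, the measured TCP pose, the force and the opening at its end, in the units of the state.
- telemetry.get_state(): the state, without advancing time (a new reading comes with each control period).
- imaging.read_camera(name): name is "scene" or "top" or "wrist"; returns a dict with "pixels" (420x560x3 uint8, red, green, blue), "vfov" (degrees; the focal length in pixels is half the picture's height over the tangent of half this angle, whatever the lens; pixels are square), "cx", "cy" (the principal point, pixels), "rvec" (rotation vector, rad) and "tvec" (3), from world to camera coordinates, as OpenCV has them. Camera axes: x right, y down, z forward; pixel columns grow to the right and rows downward; lengths in m; the calibration is good to about 2 mm. The wrist camera is an equidistant fisheye: a pixel r from the principal point sees the ray r / f radians off the axis. A picture is of the moment at which its call begins. There is no depth.
- ticket.sign_off(): hands the job in, once; it reports no verdict.
Trained networks look in a picture, given as the dict that the camera call returned (one of the last four; its "shot" number tells which), for a name from the list of things; names that differ only in an ending like _2 or _b are one class to them, and where a whole thing is asked for, a point or a joint stands for the part that bears it (a point fixed in the world has none). Each returns a list of dicts, best first, with "confidence" (0 to 1); they miss things now and then, are a little off and sometimes report something else, mostly with a low value. They report only what shows in the picture. A call takes as long as a camera call.
- finder.masks_of(label, picture): "pixels" (420x560 bool, what is visible of it) and "extent" ([left, top, right, bottom] in pixels, round what is visible of it).
- finder.pinpoint(label, picture): "location" ([row, column] in pixels: a listed point, or the origin of a listed thing).
The state is a dict: "time": time; "qpos": joint angles; "dq": joint speeds; "joint_efforts": joint torques, N m; "eef_pos": TCP position; "tcp_rot": TCP orientation; "contact_force": force on the tool from outside, world axes, zero at the start; "wrist_torque": the same for the moment, N m; "opening": opening from 0.0 (shut) to 1.0 (fully open).
Only numpy, scipy, OpenCV 4.12 (cv2) and the standard library are available. Lean on these libraries where they do the work, as an engineer would, in place of code of your own. Each camera call takes 0.05 s, during which the arm holds its last target.

## Working session

There is one attempt and no reset: what is moved stays moved. The work goes in short steps, Python scripts to look and compute and a shell command to move; the robot and the scene stay as the last step left them, time stands still between calls to the robot, and variables do not carry over. Pictures are saved under pics/ and viewed, and the job is handed in when it is done.

```bash
mkdir -p pics; ls; cat > h.py <<'E'
import numpy as np,cv2
from scipy.spatial.transform import Rotation as R
from plant import telemetry, imaging, ticket, finder, ctrl
def cam(n):
    p=imaging.read_camera(n); return p
def save(p,f): cv2.imwrite('pics/'+f,p['pixels'][:,:,::-1])
def ray(p,row,col):
    f=p['pixels'].shape[0]/2/np.tan(np.radians(p['vfov'])/2)
    u=(col-p['cx'])/f; v=(row-p['cy'])/f
    if p.get('name')=='wrist':
        th=np.hypot(u,v); s=np.sin(th)/th if th>1e-9 else 1; d=np.array([u*s,v*s,np.cos(th)])
    else: d=np.array([u,v,1.])
    Rm=cv2.Rodrigues(np.array(p['rvec'],float))[0]; t=np.array(p['tvec'],float).ravel()
    return -Rm.T@t, Rm.T@d
def at(p,row,col,z):
    c,d=ray(p,row,col); return c+d*(z-c[2])/d[2]
E
python3 - <<'E'
from h import *
s=telemetry.get_state(); print({k:np.round(v,4).tolist() for k,v in s.items()}, ctrl.grip_point_offset)
for n in ['scene','top','wrist']:
    p=cam(n);p['name']=n; save(p,n+'0.png'); print(n,[k for k in p],p['vfov'],p['cx'],p['cy'],p['rvec'],p['tvec'])
    for l,z in [('stop_top',.064),('plain_end',.05),('guide_unit',0)]+[('line_%d'%i,.05) for i in range(1,6)]:
        for r in finder.pinpoint(l,p)[:2]:
            print(l,np.round(r['location'],1),round(r['confidence'],2),np.round(at(p,*r['location'],z),4))
E
```

```text
pics
{'time': 0.0, 'qpos': [1.037, 0.2872, 1.5782, 0.0, 1.2786, -0.15], 'dq': [-0.0001, -0.0002, -0.0002, -0.0007, 0.0011, -0.0005], 'joint_efforts': [-0.0013, -40.5987, -29.2623, -0.0002, 0.0059, 0.0], 'eef_pos': [0.2524, 0.6253, 0.2299], 'tcp_rot': [0.1907, 0.9816, -0.0011, -0.0004], 'contact_force': [-0.1115, 0.3183, -0.0251], 'wrist_torque': [0.0271, -0.0061, -0.0176], 'opening': 0.9993} 0.0187
scene ['pixels', 'vfov', 'cx', 'cy', 'rvec', 'tvec', 'shot', 'name'] 53.01800756718962 274.12358367645743 204.31452154176213 [ 2.30800273 -0.77875697  0.30556305] [-0.45405646  0.16031332  1.27190185]
stop_top [200.5 266.8] 0.78 [ 0.449  -0.1213  0.064 ]
plain_end [233.  337.5] 0.73 [ 0.5477 -0.3469  0.05  ]
guide_unit [230.  301.9] 0.68 [ 0.4967 -0.2443  0.    ]
line_1 [233.4 314.5] 0.77 [ 0.4911 -0.306   0.05  ]
line_1 [230.8 297.4] 0.74 [ 0.4562 -0.267   0.05  ]
line_2 [233.4 314.5] 0.77 [ 0.4911 -0.306   0.05  ]
line_2 [230.8 297.4] 0.74 [ 0.4562 -0.267   0.05  ]
line_3 [233.4 314.5] 0.77 [ 0.4911 -0.306   0.05  ]
line_3 [230.8 297.4] 0.74 [ 0.4562 -0.267   0.05  ]
line_4 [233.4 314.5]
[... 931 characters left out ...]
320.2] 0.78 [ 0.4643 -0.2258  0.05  ]
line_5 [209.4 302. ] 0.88 [ 0.4517 -0.1778  0.05  ]
line_5 [204.5 320.2] 0.78 [ 0.4643 -0.2258  0.05  ]
wrist ['pixels', 'vfov', 'cx', 'cy', 'rvec', 'tvec', 'shot', 'name'] 65.70646984690485 282.4175569274893 211.3143555347355 [-2.40341252 -1.62193012 -0.22968033] [-0.67519686 -0.03635842  0.37872898]
stop_top [404.7   8.2] 0.74 [ 0.458  -0.1157  0.064 ]
guide_unit [401.3   6.1] 0.82 [ 0.5012 -0.269   0.    ]
line_1 [398.   0.] 0.77 [ 0.4485 -0.1646  0.05  ]
line_2 [398.   0.] 0.77 [ 0.4485 -0.1646  0.05  ]
line_3 [398.   0.] 0.77 [ 0.4485 -0.1646  0.05  ]
line_4 [398.   0.] 0.77 [ 0.4485 -0.1646  0.05  ]
line_5 [398.   0.] 0.77 [ 0.4485 -0.1646  0.05  ]
```

View pics/top0.png

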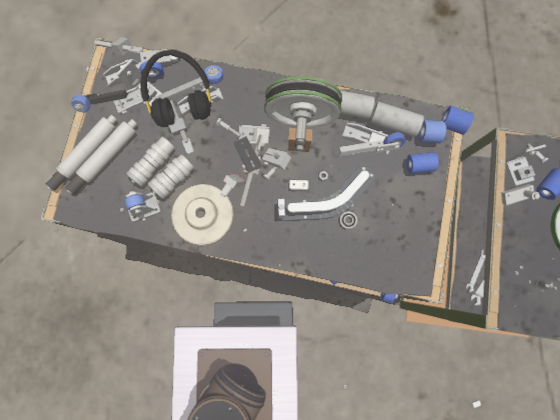

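View pics/scene0.png

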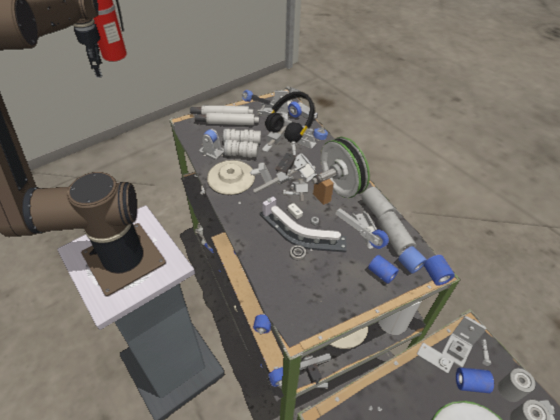

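```bash
python3 - <<'E'
from h import *
n='top'
p=cam(n); m=finder.masks_of('strip',p); print([(r['confidence'],r['pixels'].sum(),r['extent']) for r in m])
im=p['pixels'].copy()
pts=[]
for i in [1]:
    for r in finder.pinpoint('line_1',p): print(np.round(r['location'],1),round(r['confidence'],2),np.round(at(p,*r['location'],.05),4)); cv2.circle(im,(int(r['location'][1]),int(r['location'][0])),1,(255,0,0),-1)
c=im[110:290,200:440]; cv2.imwrite('pics/topcrop.png',cv2.resize(c[:,:,::-1],None,fx=3.3,fy=3.3,interpolation=cv2.INTER_CUBIC))
E
```

```text
[(0.76, np.int64(862), [282.7, 170.8, 367.3, 213.6])]
[196.2 347.4] 0.96 [ 0.486 -0.298  0.05 ]
[182.3 360.5] 0.95 [ 0.5233 -0.334   0.05  ]
[206.6 316.7] 0.73 [ 0.4588 -0.2165  0.05  ]
[204.7 334.2] 0.68 [ 0.4635 -0.2625  0.05  ]
[206.6 303.8] 0.56 [ 0.4591 -0.1826  0.05  ]
```

```bash
cat >> h.py <<'E'
def rel(pos,quat,tp,yaw):
    # tp target xyz, yaw = world angle of tool x with tool down; returns shift/turn numbers
    A=R.from_quat(quat); B=R.from_matrix(np.array([[np.cos(yaw),np.sin(yaw),0],[np.sin(yaw),-np.cos(yaw),0],[0,0,-1]]))
    return np.r_[A.inv().apply(np.array(tp)-pos)/.15,(A.inv()*B).as_rotvec()/(np.pi/2)], B.as_quat()
E
python3 - <<'E'
from h import *
pos=np.array([.253,.626,.231]); q=telemetry.get_state()['tcp_rot']
th=[54,39,23,8,-10,-25]; r=[.65,.62,.58,.56,.53,.52]
for a,rr in zip(th,r):
    t=np.radians(a); tp=np.array([rr*np.cos(t),rr*np.sin(t),.30])
    v,q2=rel(pos,q,tp,np.radians(90+a-68+158-90+8)); print(np.round(v,2)); pos,q=tp,q2
E
```

```text
[-1.05 -0.3  -0.46  0.    0.    0.07]
[-1.01 -0.49  0.    0.    0.    0.17]
[-1.   -0.56  0.    0.    0.    0.18]
[-0.92 -0.39  0.    0.    0.    0.17]
[-1.03 -0.52  0.    0.    0.    0.2 ]
[-0.86 -0.31  0.    0.    0.    0.17]
```

View pics/topcrop.png

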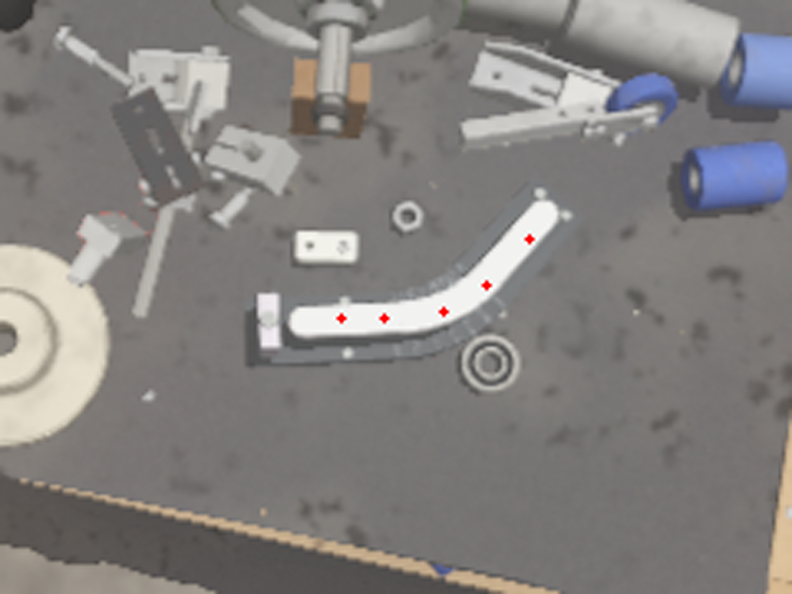

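View pics/wrist0.png

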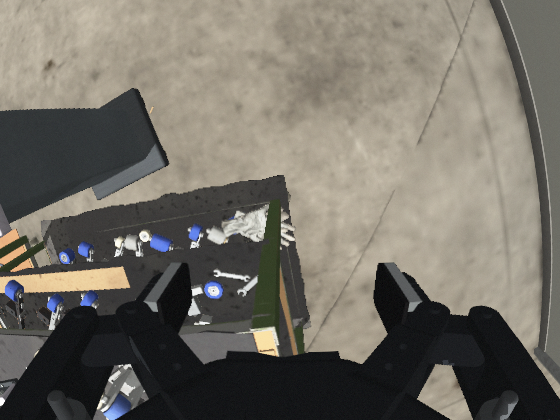

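```bash
python3 -m crank '[[-0.3,-0.1,-0.3,0,0,0,0],[-0.6,-0.2,-0.46,0,0,0.04,0],[-0.8,-0.25,-0.46,0,0,0.07,0],[-1,-0.3,-0.46,0,0,0.07,0],[-1,-0.3,-0.46,0,0,0.07,0]]' 20
python3 -m crank '[[-0.3,-0.15,0,0,0,0.05,0],[-0.6,-0.3,0,0,0,0.1,0],[-0.8,-0.4,0,0,0,0.14,0],[-1,-0.5,0,0,0,0.17,0],[-1,-0.5,0,0,0,0.17,0]]'
python3 -m crank '[[-0.3,-0.15,0,0,0,0.05,0],[-0.6,-0.3,0,0,0,0.1,0],[-0.8,-0.45,0,0,0,0.14,0],[-1,-0.56,0,0,0,0.18,0],[-1,-0.56,0,0,0,0.18,0]]'
python3 -m crank '[[-0.3,-0.12,0,0,0,0.05,0],[-0.6,-0.25,0,0,0,0.1,0],[-0.8,-0.33,0,0,0,0.14,0],[-0.92,-0.39,0,0,0,0.17,0],[-0.92,-0.39,0,0,0,0.17,0]]'
python3 -m crank '[[-0.3,-0.15,0,0,0,0.05,0],[-0.6,-0.3,0,0,0,0.1,0],[-0.8,-0.4,0,0,0,0.15,0],[-1,-0.5,0,0,0,0.2,0],[-1,-0.5,0,0,0,0.2,0]]'
```

```text
time: 2.0
eef_pos: [0.3783, 0.5258, 0.3012]
tcp_rot: [0.247, 0.969, 0.0, 0.001]
contact_force: [-1.2, -1.0, 0.4]
opening: 0.141
time: 2.5
eef_pos: [0.473, 0.3886, 0.3]
tcp_rot: [0.373, 0.928, -0.0, 0.0]
contact_force: [0.4, 0.1, 0.4]
opening: 0.0
time: 3.0
eef_pos: [0.5226, 0.2248, 0.3002]
tcp_rot: [0.5, 0.866, -0.0, 0.0]
contact_force: [-0.0, -0.3, 0.1]
opening: -0.003
time: 3.5
eef_pos: [0.5412, 0.0777, 0.3002]
tcp_rot: [0.61, 0.793, 0.0, -0.0]
contact_force: [-0.5, 0.9, -0.4]
opening: -0.001
time: 4.0
eef_pos: [0.5072, -0.0871, 0.3003]
tcp_rot: [0.726, 0.687, 0.0, 0.0]
contact_force: [1.1, 1.0, 0.0]
opening: 0.0
```

```bash
python3 - <<'E'
from h import *
p=cam('wrist');p['name']='wrist'; save(p,'wrist1.png')
for l,z in [('stop_top',.064),('plain_end',.05),('guide_unit',0),('line_1',.05)]:
        for r in finder.pinpoint(l,p)[:5]:
            print(l,np.round(r['location'],1),round(r['confidence'],2),np.round(at(p,*r['location'],z),4))
print(np.round(ray(p,0,0)[0],3))
E
```

```text
stop_top [211.2 245. ] 0.67 [ 0.4596 -0.1233  0.064 ]
guide_unit [243.3 248.4] 0.62 [ 0.4515 -0.1905  0.    ]
line_1 [273.8 251.6] 0.84 [ 0.4584 -0.2156  0.05  ]
line_1 [243.6 248.3] 0.74 [ 0.4581 -0.1713  0.05  ]
[ 0.511 -0.016  0.443]
```

View pics/wrist1.png

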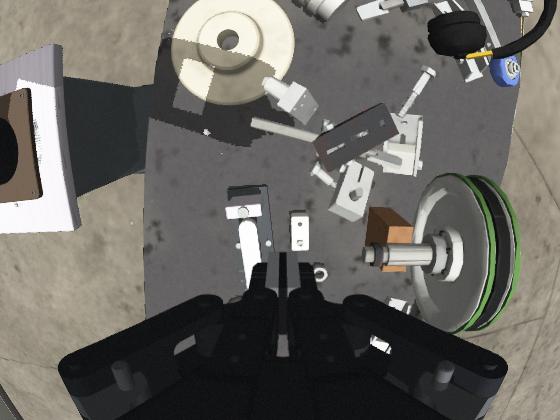

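```bash
cat >> h.py <<'E'
def cl(s):  # centre line in unit-local: start at origin heading -y, bends +x
    s=np.atleast_1d(s).astype(float); o=[]
    for v in s:
        if v<=90: o.append((0,-v))
        else:
            a=min((v-90)/100,np.pi/4); x=100*(1-np.cos(a)); y=-90-100*np.sin(a)
            e=max(0,v-90-100*np.pi/4); o.append((x+e*np.sin(a),y-e*np.cos(a)))
    return np.array(o)/1000
def place(L,P):
    c,s=np.cos(P[2]),np.sin(P[2]); return L@np.array([[c,s],[-s,c]])+P[:2]
def proj(p,X):
    X=np.atleast_2d(X); Rm=cv2.Rodrigues(np.array(p['rvec'],float))[0]; c=X@Rm.T+np.array(p['tvec'],float).ravel()
    f=p['pixels'].shape[0]/2/np.tan(np.radians(p['vfov'])/2)
    if p.get('name')=='wrist':
        r=np.hypot(c[:,0],c[:,1]); th=np.arctan2(r,c[:,2]); u=c[:,0]/r*th; v=c[:,1]/r*th
    else: u=c[:,0]/c[:,2]; v=c[:,1]/c[:,2]
    return np.c_[u*f+p['cx'],v*f+p['cy']]
def outline():
    s=np.linspace(12,238,60); c=cl(s); t=np.gradient(c,axis=0); t/=np.linalg.norm(t,axis=1)[:,None]; n=np.c_[-t[:,1],t[:,0]]
    cap=lambda c0,t0,n0,sg:[c0+.012*(np.cos(a)*n0*sg*-1*-1+np.sin(a)*t0) for a in np.linspace(0,np.pi,12)]
    return np.vstack([c+.012*n,[c[-1]+.012*(np.cos(a)*n[-1]+np.sin(a)*t[-1]) for a in np.linspace(0,np.pi,12)],(c-.012*n)[::-1],[c[0]+.012*(-np.cos(a)*n[0]-np.sin(a)*t[0]) for a in np.linspace(0,np.pi,12)]])
def overlay(p,P,f,box,k=4):
    x0,y0,x1,y1=box; im=cv2.resize(p['pixels'][y0:y1,x0:x1,::-1],None,fx=k,fy=k,interpolation=cv2.INTER_CUBIC)
    o=place(outline(),P); u=proj(p,np.c_[o,np.full(len(o),.05)]); u=((u+.5-[x0,y0])*k)
    cv2.polylines(im,[u.astype(np.int32)],True,(0,0,255),1); cv2.imwrite('pics/'+f,im)
E
python3 - <<'E'
from h import *
from scipy.optimize import least_squares
obs=[(-16,.454,-.1195),(-16,.4596,-.1233),(-16,.449,-.1213),(35,.4581,-.1713),(80,.4584,-.2156),(250,.5477,-.3478),(250,.5477,-.3469),(125,.4635,-.2625),(170,.486,-.298),(215,.5233,-.334),(35,.4591,-.1826),(80,.4588,-.2165),(35,.4562,-.17)]
obs=np.array(obs[:-1])
L=np.vstack([cl(s) for s in obs[:,0]])
f=lambda P:(place(L,P)-obs[:,1:]).ravel()
r=least_squares(f,[.458,-.14,0],loss='soft_l1',f_scale=.003); P=r.x; print(P); print(np.round(f(P).reshape(-1,2)*1000,1)); np.save('P.npy',P)
p=cam('top');overlay(p,P,'ov_top.png',(255,150,395,240),5)
p=cam('scene');overlay(p,P,'ov_sc.png',(240,180,370,270),5)
E
```

```text
[ 0.45562376 -0.13698783  0.02554958]
[[ 1.2 -1.5]
 [-4.4  2.3]
 [ 6.2  0.3]
 [-1.6 -0.7]
 [-0.7 -1.4]
 [ 0.4 -5.2]
 [ 0.4 -6.1]
 [ 1.4  1.4]
 [ 4.1  0.1]
 [-0.6  5.1]
 [-2.6 10.6]
 [-1.1 -0.5]]
```

View pics/ov_top.png

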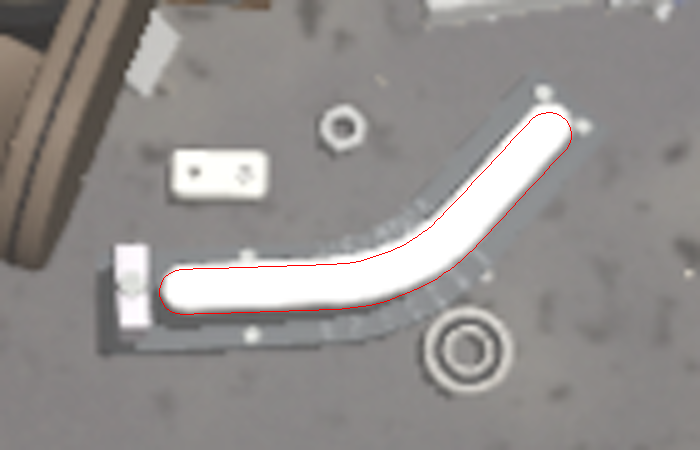

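View pics/ov_sc.png

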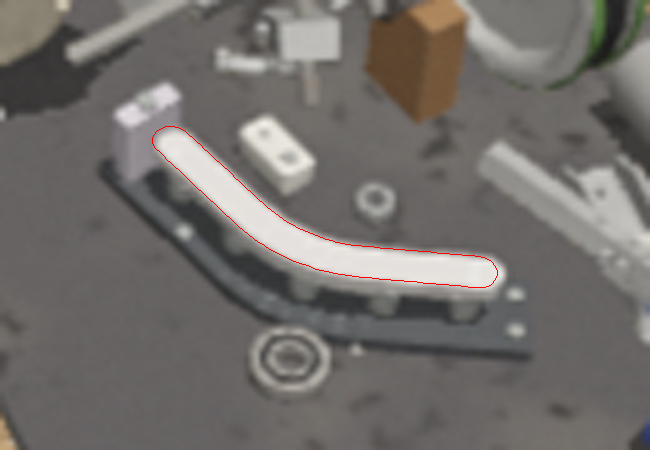

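```bash
cat >> h.py <<'E'
def rows(ss,z,P=None):
    P=np.load('P.npy') if P is None else P
    s=telemetry.get_state(); A=R.from_quat(s['tcp_rot'])
    zz=np.broadcast_to(z,(len(ss),))
    for a,b in zip(ss,zz):
        tp=np.r_[place(cl(a),P)[0],b]; print(a,b,np.round(A.inv().apply(tp-s['eef_pos'])/.15,3), np.round(tp,4))
E
python3 - <<'E'
from h import *
rows([18,18,18],[.30,.2,.16])
s=telemetry.get_state();print(R.from_quat(s['tcp_rot']).as_matrix().round(4))
E
```

```text
18 0.3 [-0.485 -0.318  0.002] [ 0.4561 -0.155   0.3   ]
18 0.2 [-0.485 -0.318  0.668] [ 0.4561 -0.155   0.2   ]
18 0.16 [-0.485 -0.318  0.935] [ 0.4561 -0.155   0.16  ]
[[ 5.120e-02  9.987e-01 -0.000e+00]
 [ 9.987e-01 -5.120e-02  4.000e-04]
 [ 4.000e-04 -0.000e+00 -1.000e+00]]
```

```bash
python3 -m crank '[[-0.25,-0.16,0,0,0,0.025,0],[-0.485,-0.318,0,0,0,0.05,0],[-0.485,-0.318,0.2,0,0,0.05,0],[-0.485,-0.318,0.45,0,0,0.05,0],[-0.485,-0.318,0.7,0,0,0.05,0],[-0.485,-0.318,0.93,0,0,0.05,0],[-0.485,-0.318,0.93,0,0,0.05,0]]'
python3 - <<'E'
from h import *
rows([18]*4,[.12,.07,.055,.0445])
p=cam('wrist');p['name']='wrist'; save(p,'wrist2.png')
E
```

```text
time: 5.05
eef_pos: [0.4525, -0.1538, 0.1555]
tcp_rot: [0.752, 0.659, -0.002, -0.005]
contact_force: [-0.1, 0.4, -0.1]
opening: -0.001
18 0.12 [-0.006  0.027  0.236] [ 0.4561 -0.155   0.12  ]
18 0.07 [-0.007  0.031  0.57 ] [ 0.4561 -0.155   0.07  ]
18 0.055 [-0.008  0.032  0.67 ] [ 0.4561 -0.155   0.055 ]
18 0.0445 [-0.008  0.032  0.74 ] [ 0.4561 -0.155   0.0445]
```

View pics/wrist2.png

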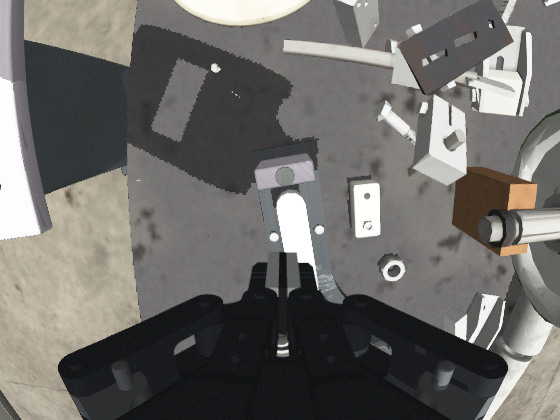

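```bash
python3 -m crank '[[0,0,0,0,0,-0.05,0],[0,0,0,0,0,-0.1,0],[0,0,0,0,0,-0.1,0],[0,0,0,0,0,-0.1,0]]'
python3 - <<'E'
from h import *
rows([18]*4,[.12,.07,.055,.0445])
s=telemetry.get_state();print(s['eef_pos'],s['tcp_rot'],s['qpos'])
p=cam('wrist');p['name']='wrist'; save(p,'wrist3.png')
P=np.load('P.npy');overlay(p,P,'ov_w3.png',(180,100,380,300),4)
for r in finder.pinpoint('stop_top',p)[:2]: print(r['location'],r['confidence'],at(p,*r['location'],.064), place(np.array([[0,.016]]),P))
E
```

```text
time: 5.5
eef_pos: [0.4569, -0.1568, 0.163]
tcp_rot: [0.699, 0.715, 0.0, 0.002]
contact_force: [0.2, -0.9, 0.5]
opening: -0.002
18 0.12 [ 0.013 -0.006  0.287] [ 0.4561 -0.155   0.12  ]
18 0.07 [ 0.013 -0.007  0.62 ] [ 0.4561 -0.155   0.07  ]
18 0.055 [ 0.014 -0.007  0.72 ] [ 0.4561 -0.155   0.055 ]
18 0.0445 [ 0.014 -0.008  0.79 ] [ 0.4561 -0.155   0.0445]
[ 0.45690123 -0.15678656  0.16300938] [6.98713770e-01 7.15399028e-01 4.32273269e-04 1.76415548e-03] [-5.41004990e-01 -7.66595124e-02  2.10165409e+00  3.11915119e-05
  1.11296549e+00 -5.64615830e-01]
[169.3, 281.5] 0.76 [ 0.45591963 -0.12339957  0.064     ] [[ 0.45521501 -0.12099305]]
```

View pics/ov_w3.png

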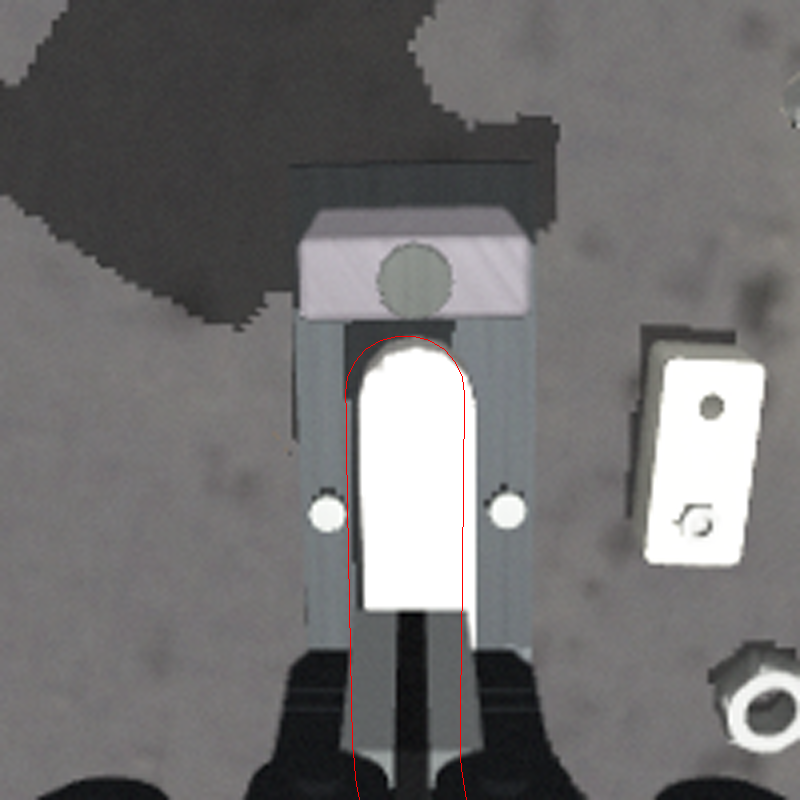

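```bash
python3 -m crank '[[0,0,0,0,0,0,0],[0,0,0,0,0,0,0]]'; python3 - <<'E'
from h import *
P=np.load('P.npy')+[.001,-.0015,0]; np.save('P.npy',P)
for i in range(4):
    cam('top'); s=telemetry.get_state(); print(s['time'],s['eef_pos'].round(4) if hasattr(s['eef_pos'],'round') else s['eef_pos'],np.round(s['tcp_rot'],4),np.round(s['contact_force'],2))
rows([18]*4,[.12,.07,.055,.0445])
E
```

```text
time: 5.8
eef_pos: [0.4557, -0.1564, 0.161]
tcp_rot: [0.698, 0.716, 0.0, 0.0]
contact_force: [-0.8, 0.0, -0.1]
opening: 0.002
5.85 [ 0.4557 -0.1564  0.1609] [ 0.6985  0.7156  0.     -0.    ] [-0.65 -0.64 -0.8 ]
5.9 [ 0.4556 -0.1564  0.1608] [ 6.985e-01  7.157e-01 -0.000e+00 -1.000e-04] [-0.04  0.33 -0.19]
5.95 [ 0.4556 -0.1564  0.1608] [ 6.984e-01  7.157e-01 -0.000e+00 -1.000e-04] [-0.07 -0.45  0.37]
6.0 [ 0.4556 -0.1564  0.1608] [ 6.984e-01  7.157e-01 -0.000e+00 -1.000e-04] [-0.31 -0.65  0.39]
18 0.12 [-0.001  0.01   0.272] [ 0.4571 -0.1565  0.12  ]
18 0.07 [-0.001  0.01   0.605] [ 0.4571 -0.1565  0.07  ]
18 0.055 [-0.001  0.01   0.705] [ 0.4571 -0.1565  0.055 ]
18 0.0445 [-0.001  0.01   0.775] [ 0.4571 -0.1565  0.0445]
```

```bash
python3 -m crank '[[0,0.01,0.1,0,0,0,0],[0,0.01,0.25,0,0,0,0],[0,0.01,0.4,0,0,0,0],[0,0.01,0.52,0,0,0,0],[0,0.01,0.6,0,0,0,0],[0,0.01,0.65,0,0,0,0],[0,0.01,0.68,0,0,0,0],[0,0.01,0.68,0,0,0,0],[0,0.01,0.68,0,0,0,0]]'; python3 - <<'E'
from h import *
cam('top');cam('top')
rows([18]*2,[.05,.0445]); s=telemetry.get_state();print(s['eef_pos'],s['contact_force'])
E
```

```text
time: 6.9
eef_pos: [0.4577, -0.1567, 0.0595]
tcp_rot: [0.698, 0.716, 0.0, 0.001]
contact_force: [-0.2, 0.3, 0.5]
opening: 0.0
18 0.05 [ 0.002 -0.005  0.064] [ 0.4571 -0.1565  0.05  ]
18 0.0445 [ 0.002 -0.005  0.101] [ 0.4571 -0.1565  0.0445]
[ 0.45775235 -0.15669759  0.05965971] [ 0.888044   -1.01205065  0.28721309]
```

```bash
python3 -m crank '[[0,0,0.02,0,0,0,0],[0,0,0.04,0,0,0,0],[0,0,0.06,0,0,0,0],[0,0,0.075,0,0,0,0],[0,0,0.09,0,0,0,0],[0,0,0.1,0,0,0,0],[0,0,0.1,0,0,0,0]]'; python3 - <<'E'
from h import *
rows([18]+list(range(20,100,6)),.0445)
for i in range(3):
    s=telemetry.get_state();print(s['time'],s['eef_pos'].round(4),s['contact_force'].round(2)); cam('top')
E
```

```text
time: 7.7
eef_pos: [0.4572, -0.1563, 0.0438]
tcp_rot: [0.698, 0.716, -0.0, -0.0]
contact_force: [-1.1, 1.1, 3.4]
opening: -0.004
18 0.0445 [-0.001 -0.001 -0.004] [ 0.4571 -0.1565  0.0445]
20 0.0445 [-0.014 -0.001 -0.004] [ 0.4571 -0.1585  0.0445]
26 0.0445 [-0.054 -0.001 -0.004] [ 0.4573 -0.1645  0.0445]
32 0.0445 [-0.094 -0.001 -0.004] [ 0.4574 -0.1705  0.0445]
38 0.0445 [-0.134 -0.001 -0.004] [ 0.4576 -0.1765  0.0445]
44 0.0445 [-0.174 -0.001 -0.004] [ 0.4577 -0.1825  0.0445]
50 0.0445 [-0.214 -0.001 -0.004] [ 0.4579 -0.1885  0.0445]
56 0.0445 [-0.254 -0.    -0.004] [ 0.4581 -0.1945  0.0445]
62 0.0445 [-0.294 -0.    -0.004] [ 0.4582 -0.2005  0.0445]
68 0.0445 [-0.334 -0.    -0.004] [ 0.4584 -0.2065  0.0445]
74 0.0445 [-0.374 -0.    -0.004] [ 0.4585 -0.2125  0.0445]
80 0.0445 [-0.414 -0.    -0.004] [ 0.4587 -0.2185  0.0445]
86 0.0445 [-0.454 -0.    -0.004] [ 0.4588 -0.2245  0.0445]
92 0.0445 [-0.494 -0.    -0.004] [ 0.459  -0.2305  0.0445]
98 0.0445 [-0.534  0.002 -0.004] [ 0.4594 -0.2364  0.0445]
7.7 [ 0.4572 -0.1563  0.0438] [-1.08  1.12  3.4 ]
7.75 [ 0.4572 -0.1564  0.0439] [-0.55  1.12  3.61]
7.8 [ 0.4572 -0.1564  0.044 ] [-1.6   0.75  2.83]
```

```bash
python3 -m crank '[[-0.015,0,0,0,0,0,0],[-0.045,0,0,0,0,0,0],[-0.08,0,0,0,0,0,0],[-0.12,0,0,0,0,0,0],[-0.16,0,0,0,0,0,0],[-0.2,0,0,0,0,0,0]]'; python3 - <<'E'
from h import *
rows([]+list(range(48,126,6)),.0445)
s=telemetry.get_state();print(s['time'],s['eef_pos'].round(4),s['contact_force'].round(2))
E
```

```text
time: 8.45
eef_pos: [0.4579, -0.187, 0.0438]
tcp_rot: [0.698, 0.716, 0.0, 0.0]
contact_force: [0.3, 1.7, 3.2]
opening: -0.001
48 0.0445 [ 0.004 -0.001 -0.004] [ 0.4579 -0.1865  0.0445]
54 0.0445 [-0.036 -0.001 -0.004] [ 0.458  -0.1925  0.0445]
60 0.0445 [-0.076 -0.    -0.004] [ 0.4582 -0.1985  0.0445]
66 0.0445 [-0.116 -0.    -0.004] [ 0.4583 -0.2045  0.0445]
72 0.0445 [-0.156 -0.    -0.004] [ 0.4585 -0.2105  0.0445]
78 0.0445 [-0.196 -0.    -0.004] [ 0.4586 -0.2165  0.0445]
84 0.0445 [-0.236 -0.    -0.004] [ 0.4588 -0.2225  0.0445]
90 0.0445 [-0.276 -0.    -0.004] [ 0.4589 -0.2285  0.0445]
96 0.0445 [-0.316  0.001 -0.004] [ 0.4593 -0.2344  0.0445]
102 0.0445 [-0.356  0.005 -0.004] [ 0.4599 -0.2404  0.0445]
108 0.0445 [-0.396  0.011 -0.004] [ 0.461  -0.2463  0.0445]
114 0.0445 [-0.435  0.019 -0.004] [ 0.4624 -0.2521  0.0445]
120 0.0445 [-0.473  0.03  -0.004] [ 0.4641 -0.2579  0.0445]
8.45 [ 0.4579 -0.187   0.0438] [0.27 1.66 3.16]
```

```bash
python3 -m crank '[[-0.04,0,0,0,0,0,0],[-0.08,0,0,0,0,0,0],[-0.12,0,0,0,0,0,0],[-0.16,0,0,0,0,0,0],[-0.2,0,0,0,0,0,0],[-0.24,0,0,0,0,0,0],[-0.28,0,0,0,0,0,0],[-0.32,0.002,0,0,0,0,0],[-0.36,0.006,0,0,0,0,0],[-0.4,0.012,0,0,0,0,0],[-0.438,0.02,0,0,0,0,0],[-0.475,0.031,0,0,0,0,0]]'; python3 - <<'E'
from h import *
rows([]+list(range(118,204,6)),.0445)
s=telemetry.get_state();print(s['time'],s['eef_pos'].round(4),s['contact_force'].round(2))
E
```

```text
time: 9.65
eef_pos: [0.4642, -0.2579, 0.0437]
tcp_rot: [0.698, 0.716, -0.0, -0.0]
contact_force: [-0.7, 2.7, 3.2]
opening: -0.002
118 0.0445 [ 0.013 -0.004 -0.005] [ 0.4635 -0.256   0.0445]
124 0.0445 [-0.025  0.008 -0.005] [ 0.4655 -0.2617  0.0445]
130 0.0445 [-0.062  0.022 -0.005] [ 0.4678 -0.2672  0.0445]
136 0.0445 [-0.099  0.039 -0.005] [ 0.4704 -0.2726  0.0445]
142 0.0445 [-0.134  0.058 -0.005] [ 0.4734 -0.2778  0.0445]
148 0.0445 [-0.168  0.079 -0.005] [ 0.4767 -0.2828  0.0445]
154 0.0445 [-0.201  0.102 -0.005] [ 0.4802 -0.2877  0.0445]
160 0.0445 [-0.232  0.127 -0.005] [ 0.4841 -0.2923  0.0445]
166 0.0445 [-0.262  0.153 -0.005] [ 0.4882 -0.2966  0.0445]
172 0.0445 [-0.29   0.181 -0.005] [ 0.4925 -0.3008  0.0445]
178 0.0445 [-0.319  0.21  -0.005] [ 0.4969 -0.3049  0.0445]
184 0.0445 [-0.347  0.238 -0.005] [ 0.5012 -0.309   0.0445]
190 0.0445 [-0.375  0.266 -0.005] [ 0.5056 -0.3132  0.0445]
196 0.0445 [-0.403  0.295 -0.005] [ 0.5099 -0.3173  0.0445]
202 0.0445 [-0.432  0.323 -0.005] [ 0.5143 -0.3214  0.0445]
9.65 [ 0.4642 -0.2579  0.0437] [-0.75  2.7   3.22]
```

```bash
python3 -m crank '[[-0.025,0.008,0,0,0,0,0],[-0.062,0.022,0,0,0,0,0],[-0.099,0.039,0,0,0,0,0],[-0.134,0.058,0,0,0,0,0],[-0.168,0.079,0,0,0,0,0],[-0.201,0.102,0,0,0,0,0],[-0.232,0.127,0,0,0,0,0],[-0.262,0.153,0,0,0,0,0],[-0.29,0.181,0,0,0,0,0],[-0.319,0.21,0,0,0,0,0],[-0.347,0.238,0,0,0,0,0],[-0.375,0.266,0,0,0,0,0]]'; python3 - <<'E'
from h import *
p=cam('top');overlay(p,np.load('P.npy'),'ov_t5.png',(255,150,395,240),5)
p=cam('scene');overlay(p,np.load('P.npy'),'ov_s5.png',(240,180,370,270),5)
rows([]+list(range(190,252,6)),.0445)
s=telemetry.get_state();print(s['time'],s['eef_pos'].round(4),s['contact_force'].round(2))
E
```

```text
time: 10.85
eef_pos: [0.5059, -0.313, 0.0438]
tcp_rot: [0.698, 0.716, -0.0, -0.0]
contact_force: [-2.1, 1.0, 3.9]
opening: -0.004
190 0.0445 [ 0.004 -0.007 -0.002] [ 0.5056 -0.3132  0.0445]
196 0.0445 [-0.024  0.021 -0.002] [ 0.5099 -0.3173  0.0445]
202 0.0445 [-0.052  0.05  -0.002] [ 0.5143 -0.3214  0.0445]
208 0.0445 [-0.08   0.078 -0.002] [ 0.5186 -0.3256  0.0445]
214 0.0445 [-0.109  0.106 -0.002] [ 0.523  -0.3297  0.0445]
220 0.0445 [-0.137  0.135 -0.002] [ 0.5273 -0.3338  0.0445]
226 0.0445 [-0.165  0.163 -0.001] [ 0.5317 -0.338   0.0445]
232 0.0445 [-0.193  0.191 -0.001] [ 0.536  -0.3421  0.0445]
238 0.0445 [-0.222  0.22  -0.001] [ 0.5404 -0.3462  0.0445]
244 0.0445 [-0.25   0.248 -0.001] [ 0.5447 -0.3504  0.0445]
250 0.0445 [-0.278  0.276 -0.001] [ 0.5491 -0.3545  0.0445]
10.95 [ 0.5066 -0.3138  0.0442] [-0.53 -0.15  3.71]
```

View pics/ov_s5.png

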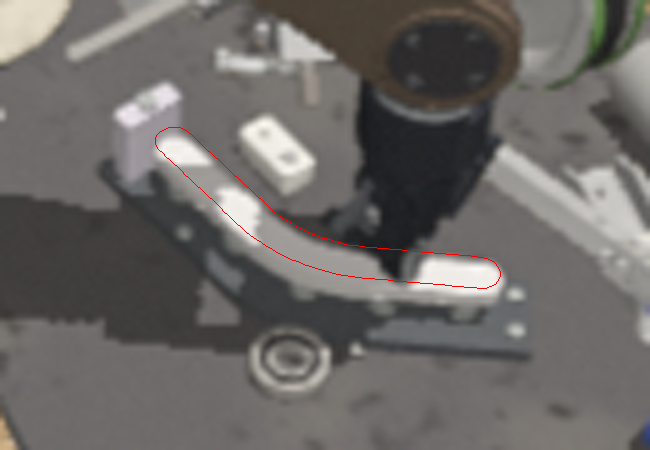

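View pics/ov_t5.png

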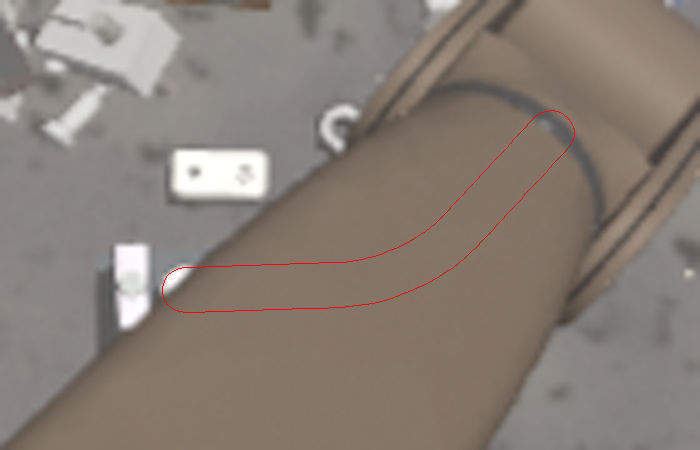

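The scene view shows the strip pushed down under the fingertips at about (400,270), with its plain end matching the outline at about (495,275). The top view is mostly blocked by the arm. I'll finish the stroke.

```bash
python3 -m crank '[[-0.024,0.021,0,0,0,0,0],[-0.052,0.05,0,0,0,0,0],[-0.08,0.078,0,0,0,0,0],[-0.109,0.106,0,0,0,0,0],[-0.137,0.135,0,0,0,0,0],[-0.165,0.163,0,0,0,0,0],[-0.193,0.191,0,0,0,0,0],[-0.215,0.213,0,0,0,0,0],[-0.232,0.23,0,0,0,0,0],[-0.24,0.238,0,0,0,0,0],[-0.24,0.238,0,0,0,0,0]]'; python3 - <<'E'
from h import *
rows([238,244,250],.0445)
s=telemetry.get_state();print(s['time'],s['eef_pos'].round(4),s['contact_force'].round(2))
E
```

```text
time: 12.05
eef_pos: [0.5425, -0.3482, 0.044]
tcp_rot: [0.698, 0.716, -0.0, 0.001]
contact_force: [-0.1, 0.9, 3.0]
opening: 0.001
238 0.0445 [ 0.014 -0.014 -0.004] [ 0.5404 -0.3462  0.0445]
244 0.0445 [-0.015  0.014 -0.004] [ 0.5447 -0.3504  0.0445]
250 0.0445 [-0.043  0.043 -0.004] [ 0.5491 -0.3545  0.0445]
12.05 [ 0.5425 -0.3482  0.044 ] [-0.09  0.87  3.  ]
```

At s≈241 mm, still pressed at about 3 N. Now lifting straight up and moving away.

```bash
python3 -m crank '[[0,0,-0.05,0,0,0,0],[0,0,-0.2,0,0,0,0],[0,0,-0.45,0,0,0,0],[0,0,-0.7,0,0,0,0],[0,0,-0.95,0,0,0,0],[0,0,-0.95,0,0,0,0]]'
python3 -m crank '[[-0.2,0,-0.25,0,0,0,0],[-0.45,0,-0.5,0,0,0,0],[-0.7,0,-0.7,0,0,0,0],[-0.9,0,-0.7,0,0,0,0],[-1,0,-0.7,0,0,0,0],[-1,0,-0.7,0,0,0,0],[-1,0,-0.7,0,0,0,0]]'
python3 - <<'E'
from h import *
P=np.load('P.npy')
p=cam('wrist');p['name']='wrist';save(p,'w9.png');overlay(p,P,'ov_w9.png',(180,60,380,260),4)
p=cam('top');save(p,'t9.png');overlay(p,P,'ov_t9.png',(255,150,395,240),5)
p=cam('scene');overlay(p,P,'ov_s9.png',(240,180,370,270),5)
E
```

```text
time: 12.65
eef_pos: [0.5451, -0.3503, 0.1943]
tcp_rot: [0.698, 0.716, 0.0, 0.007]
contact_force: [-0.5, -1.0, 0.6]
opening: -0.001
time: 13.35
eef_pos: [0.5456, -0.4972, 0.2896]
tcp_rot: [0.698, 0.716, 0.0, -0.001]
contact_force: [0.3, 0.3, -0.5]
opening: 0.001
```

View pics/w9.png

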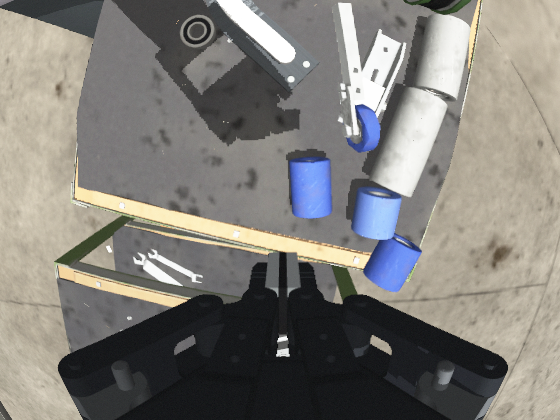

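View pics/ov_s9.png

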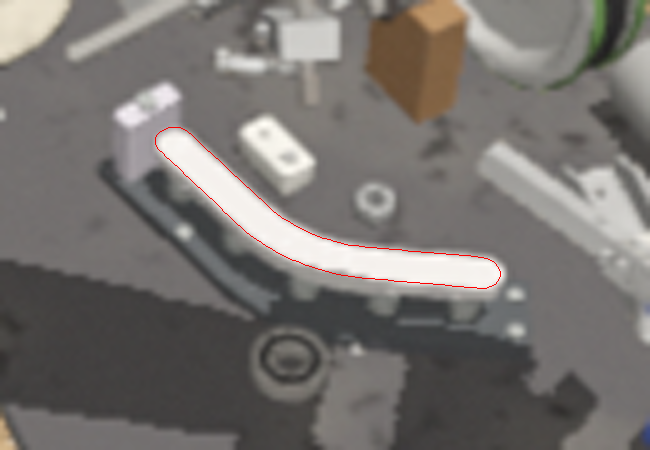

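View pics/ov_t9.png

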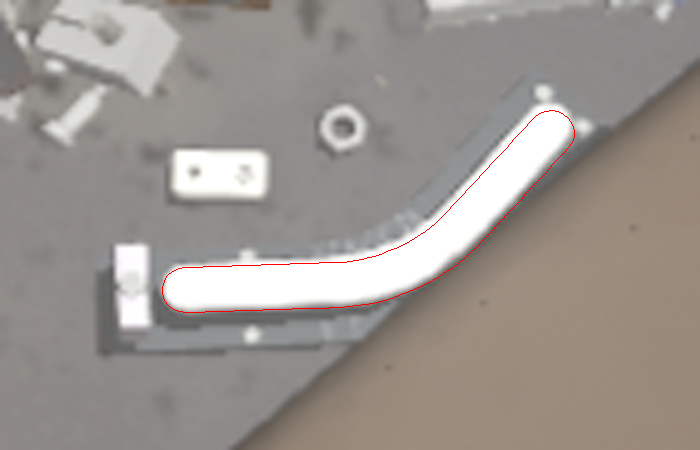

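The unit is where it was, the strip is back at rest, the nut, block and bearing have not moved, and the hand is clear.

```bash
python3 -c "
from plant import ticket; print(ticket.sign_off())"
```

```text
the job is handed in; nothing more can be done
None
```

The stroke is done and handed in at about 13.5 s of the 45 s allowed. With the gripper closed, I touched down about 18 mm from the strip's end beside the stop block. I stroked along the top and round the bend to about 9 mm short of the plain end, then lifted straight up and moved away.

- **Pressing:** at every reading during the stroke, the fingertips were about 6 mm below the strip's rest height (z about 0.044 m), with 2.8–3.9 N upward on the tool. That is well above the 12 mm bottom stop, with no sign of lifting off. I only had readings at the ends of the moves, not continuously.
- **Last checks:** in the last pictures the strip is back at rest. The unit, nut, nylon block and bearing are in the same place as before in the top and scene views, and the wrist view shows the sleeve and fork bracket undisturbed. The hand is about 0.29 m up and touching nothing.
- **Small disagreements:**
  - The cameras differed by about 2 mm on the strip's position, so I used a compromise.
  - The finder's mark for the plain end was 5–6 mm off the fitted strip; I followed the outline, which matched the pictures.
  - One small turn on the way in went the wrong way. I corrected it high above the unit before touching down.

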